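# Lock the grinding beaker into the lab mill

## Robot

A 6-joint arm with a two-finger parallel gripper is mounted at the origin on the work surface. World frame = base frame: x ahead of the robot, y to its left, z up, the work surface at z = 0. Lengths are in mm, angles in rad, forces in N, time in s.
With the tool pointing down it reaches from about 250 to 800 mm from the base axis. Payload 3.9 kg.
Tool frame: the origin (TCP) lies at the very end of the fingers, on their centre line; the grasp point (between the pads) lies 19 mm behind it; z points along the fingers, y is the line along which they close (so a half turn about z gives the same grasp; the last joint's range is limited). The gripper opens to 85 mm and grips with 20 to 120 N. Pads are 22 mm wide; open, the fingers measure 114 mm over their backs; the gripper's body (76 mm by 85 mm) begins 54 mm behind the grasp point. The pads swing forward as they close: fully open they stand 13 mm farther back than shut.
Start: joints at [1.228, 0.26, -0.138, 1.173, 0, 1.571], TCP at [176.461, 494.446, 231.304] pointing down, gripper open.
Joint ranges: [-2.78, 2.78], [-0.83, 1.72], [-1.28, 1.37], [-1.9, 2.12], [-1.57, 1.48], [-3.14, 3.14]. Speed limits (rad/s): [2.57, 2.57, 3.14, 3.14, 3.14, 3.14].

## Interface

Orientations are given as a unit quaternion [x, y, z, w].
In Python, from workcell import sensors, optics, bot gives the robot as it stands.
- The arm moves only by the tool servo_tool, never from a script. Its argument "increments" is a list of rows, each an object of numbers: "dx", "dy", "dz": the shift along the tool's x, y, z each as a share of 15 cm, from -1 to 1; "rx", "ry", "rz": the turn, a rotation vector about the tool's x, y, z each as a share of 2 rad, from -1 to 1; "hand": the gripper command: -1 is shut, 1 is fully open, values between are in proportion. A call has 1 to 8 rows; each row shifts and turns the commanded pose from where the row before left it, along the tool's axes as they then stand; what a row does not reach is not made up. A row lasts 1/10 s, in which the tool goes at most 50 mm and 8.59 degrees, less where a joint would pass 70% of its speed; a pose out of reach is approached as far as the arm can. A call with a number of a shift or a turn outside -1 to 1 is refused whole. A call with a gripper value outside its range is refused whole. The fingers move at their own pace and stop on an object; the grip force is fixed at half the most. Time passes only in rows, so rows that do not move let the fingers close. It gives the time, the measured TCP pose, the force, the opening and the grip force at its end, in the units of the state.
- sensors.read_state(): the state, without advancing time (a new reading comes with each control period).
- optics.snapshot(name): name is "side" or "top" or "wrist"; returns (picture, depth): 400x640x3 uint8, blue, green, red; 400x640 float32, mm along the optical axis (not along the pixel's ray), 0 where there is no reading.
- optics.camera_info(name): a dict with "K" (3x3 intrinsics, pixels), "R" (3x3) and "t" (3): a world point X has camera coordinates R X + t. Camera axes: x right, y down, z forward; pixel columns grow to the right and rows downward; lengths in mm; the calibration is good to about 2 mm. A picture is of the moment at which its call begins: read the wrist's pose just before it. camera_info takes no time and is no camera call; for the wrist camera it gives the pose at the moment of the call.
- bot.close_job(): hands the job in; it is judged then, once.
The state is a dict: "time_s": time; "qpos": joint angles; "qd": joint speeds; "joint_efforts": joint torques, N m; "eef_pos": TCP position; "ee_rot": TCP orientation; "wrist_force": force on the tool from outside, world axes, zero at the start; "moment": the same for the moment, N m; "opening": opening from 0.0 (shut) to 1.0 (fully open); "grip_force": force on a finger pad.
Only numpy, scipy, OpenCV 4.12 (cv2) and the standard library are available. Lean on these libraries where they do the work, as an engineer would, in place of code of your own. Each camera call takes 0.05 s, during which the arm holds its last target. There are 200 camera calls.

## Task

Stand the T-handled steel grinding beaker in the round socket on top of the mill, its two pins going down through the two slots, and twist it clockwise until the ramps have drawn it snugly tight, without forcing it. Then let go; leave the other things on the bench where they are.

Things in the scene. Friction and masses are not known exactly. Their poses are not given: they have to be found in the camera images.
- tipbox: Bystander: blue pipette tip box 85 x 120 x 50 mm, loose on the bench. Origin: centre of its underside.
- reagent: Bystander: white bottle with a yellow label, 66 mm diameter, 150 mm tall. Origin: centre of its underside.
- glass: Bystander: glass cup 72 mm across, 80 mm tall. Origin: centre of its underside.
- beaker: Steel grinding beaker, 64 mm diameter, 62 tall, 0.45 kg, upright on the bench. On a 14 mm stem over its lid a black T-handle bar 100 long, 14 wide, 76 to 100 mm above the underside. Two 8 mm pins stick out to 44 mm from the axis, centred 14 mm above the underside. Origin: centre of the underside; z up; x along both bar and pins (a half turn looks the same).
- ring: Fixed aluminium socket ring on the mill: 116 mm outside, 92 mm bore, 44 mm tall. Two lugs reach in to 35 mm from the axis; the two gaps between them, 24 mm wide, centred on its +x and -x axes, are the pin slots. Under each lug a ramp falls 7 mm per rad clockwise (seen from above). Origin: centre of the ring's foot, 80 mm above the bench; z up.
- ring_slot (a point): Middle of the +x slot at the top of the ring, 41 mm from its axis; the other slot is opposite. Tightening: snug is 5 to 35 N of clamp, felt as 0.12 to 0.4 N m of twist (3 to 9 N on one end of the bar) beyond free turning; aim for 0.25, more is forcing it. The ramps also pull the beaker down about 1 mm; a hand that holds it up adds to the load.
- mill: White mill base 180 x 160 x 80 mm, fixed. In the ring a stiff spring pad carries the beaker, its underside about 11 mm above the ring's foot, some 2.5 mm more or less from mill to mill. Turned clockwise from the slots it moves freely until the pins meet the ramps, somewhere between 0.4 and 1.15 rad on (it must be felt), then tightens within 0.2 rad or so. Let go, it stays. Dead stop at 1.65 rad. Origin: centre of its underside.

How it is judged:
By the outcome, as a careful person would: the job done as asked, in the order asked, and still so for the second after the job is handed in, with the robot touching nothing.
It also fails if it takes over 61 s, if anything falls off the work surface, if the arm or the gripper's body presses on something with over 40 N, if the wrist force passes 120 N, or if a joint passes its speed limit or range.

## Working session

There is one attempt and no reset: what is moved stays moved. The work goes in short steps, Python scripts to look and compute and a tool call to move; the robot and the scene stay as the last step left them, time stands still between calls to the robot, and variables do not carry over. Pictures are saved under pics/ and viewed, at most 10 in all, crops included, and the job is handed in when it is done.

Besides the shell and the picture viewer there is one more tool, called after ">>>" in YAML: its name, and indented under it one key for each argument. servo_tool: Moves the arm, as the interface text tells. Shift numbers are shares of 15 cm and turn numbers shares of 2 rad, none past 1 either way. Its arguments: {"type":"object","properties":{"increments":{"type":"array"}},"required":["increments"]}

```bash
mkdir -p pics; ls
python3 - <<'E'
from workcell import sensors, optics, bot
import cv2,numpy as np
s=sensors.read_state();print(s)
for n in("side","top"):
    p,d=optics.snapshot(n);cv2.imwrite(f"pics/{n}0.png",p);np.save(f"{n}0.npy",d)
    c=optics.camera_info(n);print(n,c)
    np.savez(f"{n}0c.npz",**{k:np.array(c[k]) for k in("K","R","t")})
E
```

```text
pics
{'time_s': 0.0, 'qpos': array([ 1.22796513e+00,  2.60676902e-01, -1.39401367e-01,  1.17264164e+00,
       -3.05725741e-05,  1.57079274e+00]), 'qd': array([-0.00057343, -0.00163736,  0.00125881,  0.00120994,  0.00155373,
       -0.00176278]), 'joint_efforts': array([-8.06848384e-04, -4.05678427e+01,  2.53922421e+01,  1.88204180e-02,
       -2.06280697e-04, -6.11939299e-07]), 'eef_pos': array([176.26465922, 493.81239831, 230.45637187]), 'ee_rot': array([ 1.70575511e-01,  9.85344138e-01, -9.50301750e-04, -1.48999107e-04]), 'wrist_force': array([ 0.32791316, -0.02494437, -0.33402078]), 'moment': array([-0.01465964, -0.02269443,  0.04904572]), 'grip_force': 0.0, 'opening': 0.996649522718564}
side {'K': array([[441.71937638,   0.        , 314.61748943],
       [  0.        , 441.71937638, 203.22707508],
       [  0.        ,   0.        ,   1.        ]]), 'R': array([[ 0.73601551, -0.67682135, -0.01392959],
       [-0.47886512, -0.50598136, -0.71740578],
       [ 0.47850744,  0.53469218, -0.69651627]]), 't': array([-437.57508297,  385.50360049, 1007.41307178])}
top {'K': array([[420.87810647,   0.        , 314.16697339],
       [  0.        , 420.87810647, 200.10421841],
       [  0.        ,   0.        ,   1.        ]]), 'R': array([[ 0.02606847, -0.99961483, -0.00951979],
       [-0.99271246, -0.02476532, -0.11793491],
       [ 0.11765372,  0.01252479, -0.9929757 ]]), 't': array([ -13.55737435,  635.77409658, 1273.27802032])}
```

View pics/top0.png

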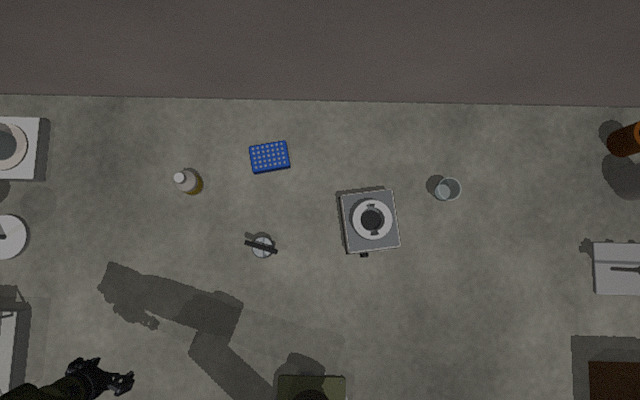

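View pics/side0.png

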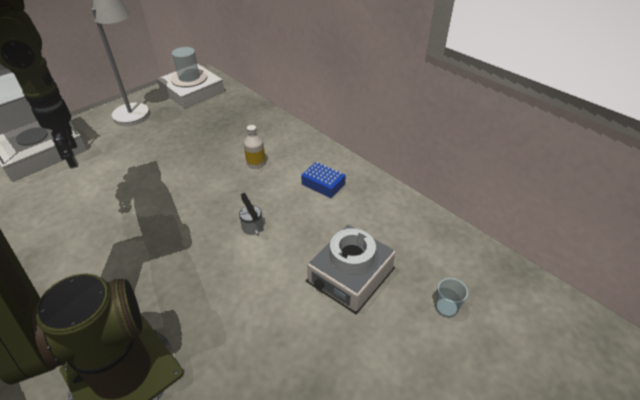

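The top view shows the beaker at (262,246) with its bar running from (246,243) to (277,252), and the ring at (371,220) with slots near its upper and lower edges. The side view shows the beaker at (250,213) and the ring at (353,247). Next I'll deproject the depth.

```bash
cat > h.py <<'E'
import numpy as np,cv2
def cloud(d,K,R,t):
    v,u=np.indices(d.shape); z=d
    P=np.stack([(u-K[0,2])/K[0,0]*z,(v-K[1,2])/K[1,1]*z,z],-1)
    X=(P-t)@R   # R^T (P-t)
    X[d<=0]=np.nan
    return X
E
python3 - <<'E'
from h import *
for n,bb,rb in(("top",(240,226,290,266),(340,190,402,250)),("side",(225,185,275,240),(325,225,385,275))):
    c=np.load(n+"0c.npz");X=cloud(np.load(n+"0.npy"),c["K"],c["R"],c["t"])
    x0,y0,x1,y1=bb;B=X[y0:y1,x0:x1].reshape(-1,3);print(n,"bench z",np.nanmedian(B[:,2]))
    b=B[(B[:,2]>80)&(B[:,2]<115)];m=b.mean(0);w,V=np.linalg.eigh(np.cov(b[:,:2].T));e=V[:,1];s=(b[:,:2]-m[:2])@e
    print(" bar",len(b),"mid",m.round(1),"zmed",np.median(b[:,2]),"dir",np.arctan2(e[1],e[0]),"span",s.min(),s.max(),"midends",m[:2]+e*(s.min()+s.max())/2)
    q=B[(B[:,2]>50)&(B[:,2]<72)];print(" lid",q.min(0).round(),q.max(0).round(),(q.min(0)+q.max(0))/2)
    x0,y0,x1,y1=rb;B=X[y0:y1,x0:x1].reshape(-1,3)
    q=B[(B[:,2]>117)&(B[:,2]<132)];print(" ring",len(q),np.median(q[:,2]),q.min(0).round(),q.max(0).round(),((q.min(0)+q.max(0))/2).round(1))
    (cx,cy),r=cv2.minEnclosingCircle(q[:,:2].astype(np.float32));print("  circ",cx,cy,r)
    q=B[(B[:,2]>74)&(B[:,2]<86)];print(" milltop z",np.median(q[:,2]),cv2.minAreaRect(q[:,:2].astype(np.float32)))
p=cv2.imread("pics/top0.png");q=cv2.imread("pics/side0.png")
a=cv2.resize(p[185:260,335:410],(400,400),interpolation=cv2.INTER_CUBIC);b=cv2.resize(q[215:290,315:390],(400,400),interpolation=cv2.INTER_CUBIC)
cv2.imwrite("pics/crop0.png",np.hstack([a,b]))
E
```

```text
top bench z -1.031396435786004
 bar 165 mid [486.2 154.4  97.6] zmed 97.7557725914619 dir 1.2967541405040266 span -48.759534039753134 50.889679533405655 midends [486.43909438 155.47159559]
 lid [453. 123.  51.] [517. 187.  67.] [485.234706   155.17690351  59.26907222]
 ring 732 121.99623050716143 [ 517. -225.  117.] [ 631. -112.  130.] [ 574.  -168.5  123.5]
  circ 573.9512329101562 -168.11843872070312 57.751407623291016
 milltop z 78.5084625086657 ((573.9067993164062, -167.70962524414062), (177.59628295898438, 159.0254364013672), 8.687463760375977)
side bench z 0.8957462575234009
 bar 173 mid [482.4 152.1  96.5] zmed 98.80518685965862 dir 1.3023531916432152 span -44.087549160294266 56.8421314690202 midends [484.1198336  158.25711343]
 lid [454. 126.  50.] [520. 193.  69.] [486.86771224 159.21105678  59.71754856]
 ring 877 123.40518205566761 [ 516. -223.  117.] [ 631. -108.  129.] [ 573.3 -165.4  122.8]
  circ 573.5652465820312 -165.57424926757812 59.28855895996094
 milltop z 80.50734628699932 ((598.8236694335938, -151.9805908203125), (172.4693145751953, 155.40945434570312), 46.42391586303711)
```

View pics/crop0.png

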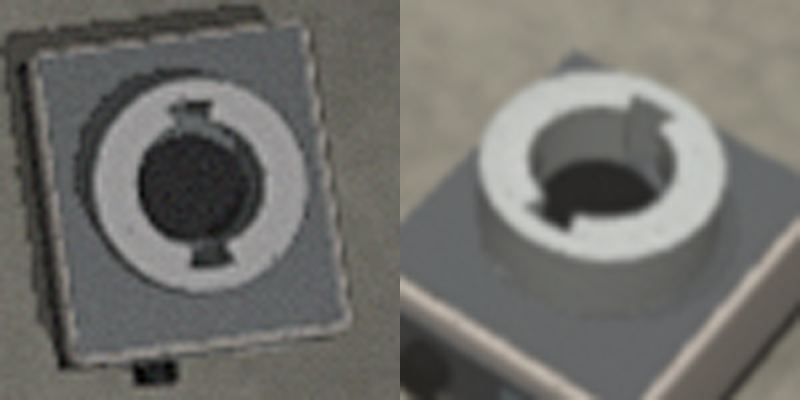

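The slots in the top crop sit at (191,108) and (211,253), i.e. pixels (370.8,205.2) and (374.6,232.4). That puts the slot axis at about 0.15 rad, which agrees with the mill's yaw. I'm moving over the beaker now.

>>> servo_tool:
  increments:
    - {"dx":-0.27,"dy":-0.143,"hand":1}
    - {"dx":-0.27,"dy":-0.143,"hand":1}
    - {"dx":-0.27,"dy":-0.143,"hand":1}
    - {"dx":-0.27,"dy":-0.143,"hand":1}
    - {"dx":-0.27,"dy":-0.143,"hand":1}
    - {"dx":-0.27,"dy":-0.143,"hand":1}
    - {"dx":-0.27,"dy":-0.143,"hand":1}
    - {"dx":-0.27,"dy":-0.143,"hand":1}

```text
$.increments[0]: bad value
```

>>> servo_tool:
  increments:
    - {"dx":-0.27,"dy":-0.143,"hand":1}
    - {"dx":-0.27,"dy":-0.143,"hand":1}
    - {"rz":-0.074,"hand":1}
    - {"rz":-0.074,"hand":1}
    - {"rz":-0.074,"hand":1}
    - {"rz":-0.074,"hand":1}
    - {"rz":-0.074,"hand":1}
    - {"rz":-0.074,"hand":1}

```text
$.increments[0]: bad value
```

>>> servo_tool:
  increments:
    - {"rz":-0.074,"hand":1}
    - {"rz":-0.074,"hand":1}
    - {"rz":-0.074,"hand":1}
    - {"rz":-0.074,"hand":1}
    - {"rz":-0.074,"hand":1}
    - {"hand":1}
    - {"hand":1}

```text
$.increments[0]: bad value
```

```bash
cat >> h.py <<'E'
def yaws(q):
    from scipy.spatial.transform import Rotation as Rn
    M=Rn.from_quat(q).as_matrix();return np.arctan2(M[1,0],M[0,0]),np.arctan2(M[1,1],M[0,1]),M
def shot(name,tag):
    from workcell import optics,sensors
    c=optics.camera_info(name);p,d=optics.snapshot(name);cv2.imwrite(f"pics/{tag}.png",p)
    c={k:np.array(c[k]) for k in("K","R","t")};np.save(tag+".npy",d);np.savez(tag+"c.npz",**c)
    return p,cloud(d,**c),c
def state():
    from workcell import sensors
    s=sensors.read_state();a,b,M=yaws(s["ee_rot"])
    print("t",s["time_s"],"p",s["eef_pos"].round(2),"yawx,y",round(a,4),round(b,4),"z",M[:,2].round(4),"q",s["qpos"].round(3),"F",s["wrist_force"].round(2),"M",s["moment"].round(3),"op",s["opening"],"g",s["grip_force"]);return s,M
def bar(X,z0,z1,c,r):
    B=X.reshape(-1,3);B=B[np.isfinite(B[:,2])];b=B[(B[:,2]>z0)&(B[:,2]<z1)&(np.hypot(B[:,0]-c[0],B[:,1]-c[1])<r)]
    rc=cv2.minAreaRect(b[:,:2].astype(np.float32));print("pts",len(b),"zmed",np.median(b[:,2]),"rect",rc);
    m=b.mean(0);w,V=np.linalg.eigh(np.cov(b[:,:2].T));print(" mean",m,"ang",np.arctan2(V[1,1],V[0,1]));return b
E
python3 - <<'E'
from h import *
state();p,X,c=shot("wrist","w1")
bar(X,90,108,(486,156),75)
E
```

```text
t 0.1 p [176.28 493.88 230.54] yawx,y 2.7988 1.228 z [-6.0e-04 -1.7e-03 -1.0e+00] q [ 1.228  0.261 -0.139  1.173 -0.     1.571] F [ 0.27 -0.26  0.55] M [0.03  0.011 0.027] op 0.9980613437475794 g 0.0
pts 0 zmed nan rect ((0.0, 0.0), (0.0, 0.0), 0.0)
 mean [nan nan nan] ang nan
  return _methods._mean(a, axis=axis, dtype=dtype,
  ret = ret.dtype.type(ret / rcount)
h.py:23: RuntimeWarning: Mean of empty slice.
  m=b.mean(0);w,V=np.linalg.eigh(np.cov(b[:,:2].T));print(" mean",m,"ang",np.arctan2(V[1,1],V[0,1]));return b
  ret = um.true_divide(
  avg = a.mean(axis, **keepdims_kw)
h.py:23: RuntimeWarning: Degrees of freedom <= 0 for slice
  m=b.mean(0);w,V=np.linalg.eigh(np.cov(b[:,:2].T));print(" mean",m,"ang",np.arctan2(V[1,1],V[0,1]));return b
  c *= np.true_divide(1, fact)
  c *= np.true_divide(1, fact)
```

View pics/w1.png

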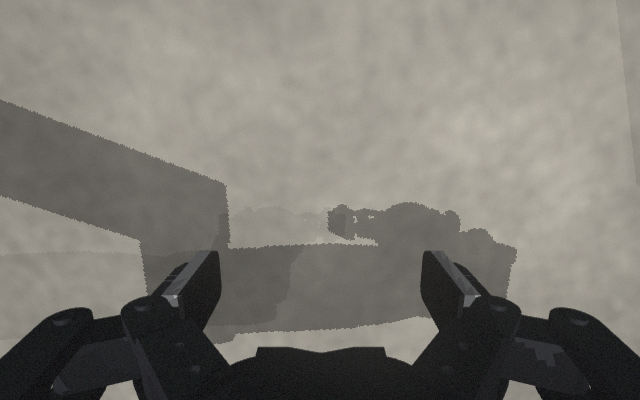

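The picture shows only bare bench, because the calls were refused and the arm hasn't moved. Each row probably needs every key, so I'm resending with all of them.

>>> servo_tool:
  increments:
    - {"dx":-0.27,"dy":-0.143,"dz":0,"rx":0,"ry":0,"rz":0,"hand":1}
    - {"dx":-0.27,"dy":-0.143,"dz":0,"rx":0,"ry":0,"rz":0,"hand":1}
    - {"dx":-0.27,"dy":-0.143,"dz":0,"rx":0,"ry":0,"rz":0,"hand":1}
    - {"dx":-0.27,"dy":-0.143,"dz":0,"rx":0,"ry":0,"rz":0,"hand":1}
    - {"dx":-0.27,"dy":-0.143,"dz":0,"rx":0,"ry":0,"rz":0,"hand":1}
    - {"dx":-0.27,"dy":-0.143,"dz":0,"rx":0,"ry":0,"rz":0,"hand":1}
    - {"dx":-0.27,"dy":-0.143,"dz":0,"rx":0,"ry":0,"rz":0,"hand":1}
    - {"dx":-0.27,"dy":-0.143,"dz":0,"rx":0,"ry":0,"rz":0,"hand":1}

```text
time_s: 0.95
eef_pos: [424.7, 222.3, 231.2]
ee_rot: [0.171, 0.985, -0.0, -0.0]
wrist_force: [0.8, 1.1, -0.2]
opening: 1.002
grip_force: 0.0
```

>>> servo_tool:
  increments:
    - {"dx":-0.27,"dy":-0.143,"dz":0,"rx":0,"ry":0,"rz":0,"hand":1}
    - {"dx":-0.27,"dy":-0.143,"dz":0,"rx":0,"ry":0,"rz":0,"hand":1}
    - {"dx":0,"dy":0,"dz":0,"rx":0,"ry":0,"rz":-0.074,"hand":1}
    - {"dx":0,"dy":0,"dz":0,"rx":0,"ry":0,"rz":-0.074,"hand":1}
    - {"dx":0,"dy":0,"dz":0,"rx":0,"ry":0,"rz":-0.074,"hand":1}
    - {"dx":0,"dy":0,"dz":0,"rx":0,"ry":0,"rz":-0.074,"hand":1}
    - {"dx":0,"dy":0,"dz":0,"rx":0,"ry":0,"rz":-0.074,"hand":1}
    - {"dx":0,"dy":0,"dz":0,"rx":0,"ry":0,"rz":-0.074,"hand":1}

```text
time_s: 1.75
eef_pos: [485.5, 156.1, 230.9]
ee_rot: [-0.272, 0.962, -0.0, -0.0]
wrist_force: [0.5, -0.4, 0.1]
opening: 1.001
grip_force: 0.0
```

>>> servo_tool:
  increments:
    - {"dx":0,"dy":0,"dz":0,"rx":0,"ry":0,"rz":-0.074,"hand":1}
    - {"dx":0,"dy":0,"dz":0,"rx":0,"ry":0,"rz":-0.074,"hand":1}
    - {"dx":0,"dy":0,"dz":0,"rx":0,"ry":0,"rz":-0.074,"hand":1}
    - {"dx":0,"dy":0,"dz":0,"rx":0,"ry":0,"rz":-0.074,"hand":1}
    - {"dx":0,"dy":0,"dz":0,"rx":0,"ry":0,"rz":-0.074,"hand":1}
    - {"dx":0,"dy":0,"dz":0,"rx":0,"ry":0,"rz":0,"hand":1}
    - {"dx":0,"dy":0,"dz":0,"rx":0,"ry":0,"rz":0,"hand":1}

```text
time_s: 2.45
eef_pos: [485.6, 156.2, 231.1]
ee_rot: [-0.598, 0.801, 0.0, -0.0]
wrist_force: [-0.9, -0.6, -0.1]
opening: 0.996
grip_force: 0.0
```

Run:
```python
from h import *
state();p,X,c=shot("wrist","w2")
print("cam",-c["R"].T@c["t"],c["R"])
B=X.reshape(-1,3);print("bench",np.nanmedian(B[:,2]))
bar(X,90,108,(486,156),75)
```

```text
t 2.45 p [485.61 156.24 231.08] yawx,y -1.8595 2.8529 z [-5.e-04 -2.e-04 -1.e+00] q [ 0.311  0.235 -0.173  1.164  0.    -0.971] F [-0.89 -0.56 -0.14] M [-0.011 -0.005  0.016] op 0.9962428486005254 g 0.0
cam [466.34265242  92.70295203 372.54886905] [[-9.58503653e-01  2.85080185e-01 -1.89919279e-04]
 [ 2.75042844e-01  9.24930668e-01  2.62401780e-01]
 [ 7.49812102e-02  2.51460829e-01 -9.64958688e-01]]
bench -0.8670507385412713
pts 1872 zmed 98.4946384211579 rect ((488.200439453125, 158.06431579589844), (99.30267333984375, 13.976214408874512), 73.66852569580078)
 mean [486.94183992 155.2590704   98.36725859] ang 1.291295284316599
```

View pics/w2.png

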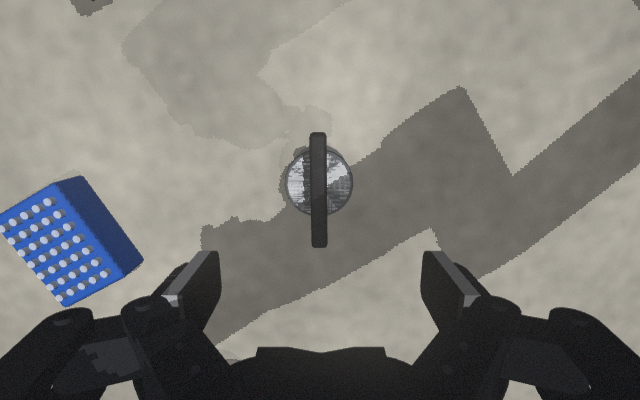

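The bar spans (318,132) to (318,247), lined up with the tool's x axis. It measures 99.3 x 14.0 mm, its top is at 98.5 mm and its centre is about (487,157). All of that fits, so I'm descending to grasp it.

>>> servo_tool:
  increments:
    - {"dx":-0.008,"dy":-0.008,"dz":0.22,"rx":0,"ry":0,"rz":-0.003,"hand":1}
    - {"dx":0,"dy":0,"dz":0.22,"rx":0,"ry":0,"rz":0,"hand":1}
    - {"dx":0,"dy":0,"dz":0.22,"rx":0,"ry":0,"rz":0,"hand":1}
    - {"dx":0,"dy":0,"dz":0.22,"rx":0,"ry":0,"rz":0,"hand":1}
    - {"dx":0,"dy":0,"dz":0.187,"rx":0,"ry":0,"rz":0,"hand":1}
    - {"dx":0,"dy":0,"dz":0,"rx":0,"ry":0,"rz":0,"hand":1}

```text
time_s: 3.1
eef_pos: [483.8, 156.0, 67.8]
ee_rot: [-0.601, 0.799, 0.001, -0.004]
wrist_force: [-0.8, -0.3, 0.3]
opening: 0.997
grip_force: 0.0
```

>>> servo_tool:
  increments:
    - {"dx":0,"dy":0,"dz":0,"rx":0,"ry":0,"rz":0,"hand":-1}
    - {"dx":0,"dy":0,"dz":0,"rx":0,"ry":0,"rz":0,"hand":-1}
    - {"dx":0,"dy":0,"dz":0,"rx":0,"ry":0,"rz":0,"hand":-1}
    - {"dx":0,"dy":0,"dz":0,"rx":0,"ry":0,"rz":0,"hand":-1}
    - {"dx":0,"dy":0,"dz":0,"rx":0,"ry":0,"rz":0,"hand":-1}
    - {"dx":0,"dy":0,"dz":0,"rx":0,"ry":0,"rz":0,"hand":-1}
    - {"dx":0,"dy":0,"dz":0,"rx":0,"ry":0,"rz":0,"hand":-1}
    - {"dx":0,"dy":0,"dz":0,"rx":0,"ry":0,"rz":0,"hand":-1}

```text
time_s: 3.9
eef_pos: [488.3, 157.4, 72.3]
ee_rot: [-0.602, 0.799, -0.0, 0.001]
wrist_force: [-0.1, 0.3, 7.1]
opening: 0.151
grip_force: 60.0
```

Run:
```python
from h import *
state()
p,X,c=shot("top","t1")
bar(X[226:266,240:290],90,106,(487,157),75)
```

```text
t 3.9 p [488.27 157.43  72.31] yawx,y -1.8504 2.8619 z [ 2.2e-03  7.0e-04 -1.0e+00] q [ 0.312  0.361 -0.441  0.766  0.    -0.979] F [-0.1   0.3   7.07] M [0.067 0.11  0.05 ] op 0.1514761751586097 g 59.96767965727486
pts 38 zmed 98.03338790060062 rect ((475.9486999511719, 118.66112518310547), (21.649560928344727, 13.857590675354004), 73.73545837402344)
 mean [476.3459002  119.1254072   97.66836087] ang 1.372109777747527
```

>>> servo_tool:
  increments:
    - {"dx":0,"dy":0,"dz":-0.15,"rx":0,"ry":0,"rz":0,"hand":-1}
    - {"dx":0,"dy":0,"dz":-0.25,"rx":0,"ry":0,"rz":0,"hand":-1}
    - {"dx":0,"dy":0,"dz":-0.25,"rx":0,"ry":0,"rz":0,"hand":-1}
    - {"dx":0,"dy":0,"dz":-0.25,"rx":0,"ry":0,"rz":0,"hand":-1}
    - {"dx":0,"dy":0,"dz":-0.17,"rx":0,"ry":0,"rz":0.03,"hand":-1}
    - {"dx":0,"dy":0,"dz":0,"rx":0,"ry":0,"rz":0.06,"hand":-1}
    - {"dx":0,"dy":0,"dz":0,"rx":0,"ry":0,"rz":0.06,"hand":-1}
    - {"dx":0,"dy":0,"dz":0,"rx":0,"ry":0,"rz":0.06,"hand":-1}

```text
time_s: 4.75
eef_pos: [486.5, 156.8, 231.1]
ee_rot: [-0.42, 0.908, 0.0, -0.001]
wrist_force: [-0.9, 0.2, -3.9]
opening: 0.151
grip_force: 59.3
```

>>> servo_tool:
  increments:
    - {"dx":0,"dy":0,"dz":0,"rx":0,"ry":0,"rz":0.06,"hand":-1}
    - {"dx":0,"dy":0,"dz":0,"rx":0,"ry":0,"rz":0.06,"hand":-1}
    - {"dx":0,"dy":0,"dz":0,"rx":0,"ry":0,"rz":0.06,"hand":-1}
    - {"dx":0,"dy":0,"dz":0,"rx":0,"ry":0,"rz":0.06,"hand":-1}
    - {"dx":0,"dy":0,"dz":0,"rx":0,"ry":0,"rz":0.06,"hand":-1}
    - {"dx":0,"dy":0,"dz":0,"rx":0,"ry":0,"rz":0.06,"hand":-1}
    - {"dx":-0.03,"dy":-0.121,"dz":0,"rx":0,"ry":0,"rz":0,"hand":-1}
    - {"dx":-0.06,"dy":-0.242,"dz":0,"rx":0,"ry":0,"rz":0,"hand":-1}

```text
time_s: 5.55
eef_pos: [507.5, 106.3, 230.7]
ee_rot: [-0.077, 0.997, 0.0, -0.001]
wrist_force: [1.1, 0.4, -4.1]
opening: 0.155
grip_force: 59.3
```

>>> servo_tool:
  increments:
    - {"dx":-0.06,"dy":-0.242,"dz":0,"rx":0,"ry":0,"rz":0,"hand":-1}
    - {"dx":-0.06,"dy":-0.242,"dz":0,"rx":0,"ry":0,"rz":0,"hand":-1}
    - {"dx":-0.06,"dy":-0.242,"dz":0,"rx":0,"ry":0,"rz":0,"hand":-1}
    - {"dx":-0.06,"dy":-0.242,"dz":0,"rx":0,"ry":0,"rz":0,"hand":-1}
    - {"dx":-0.03,"dy":-0.121,"dz":0,"rx":0,"ry":0,"rz":0,"hand":-1}
    - {"dx":0,"dy":0,"dz":0,"rx":0,"ry":0,"rz":0,"hand":-1}
    - {"dx":0,"dy":0,"dz":0,"rx":0,"ry":0,"rz":0,"hand":-1}

```text
time_s: 6.25
eef_pos: [572.6, -49.8, 230.8]
ee_rot: [-0.075, 0.997, 0.001, -0.001]
wrist_force: [-0.4, 1.1, -3.8]
opening: 0.151
grip_force: 59.5
```

Run:
```python
from h import *
s,M=state();p,X,c=shot("wrist","w3")
P=s["eef_pos"]
bar(X,P[2]+12,P[2]+40,P[:2],70)
B=X.reshape(-1,3);q=B[(B[:,2]>115)&(B[:,2]<132)&(np.hypot(B[:,0]-574,B[:,1]+168)<75)]
(cx,cy),r=cv2.minEnclosingCircle(q[:,:2].astype(np.float32));print("ring",len(q),np.median(q[:,2]),cx,cy,r,q.min(0),q.max(0))
```

```text
t 6.25 p [572.6  -49.78 230.85] yawx,y -2.991 1.7214 z [-0.0025  0.0012 -1.    ] q [-8.700e-02  3.480e-01 -1.200e-02  1.213e+00  1.000e-03 -2.380e-01] F [-0.4   1.08 -3.84] M [0.014 0.025 0.065] op 0.15070541124811412 g 59.45679405771492
pts 9384 zmed 257.1582807251889 rect ((563.8885498046875, -51.94782257080078), (76.19529724121094, 44.49359893798828), 32.40501403808594)
 mean [560.19187094 -51.55241204 257.45736422] ang -2.9900815813374084
ring 11374 122.78981259740979 575.2760009765625 -165.19451904296875 58.312870025634766 [ 517.41281893 -222.93262469  115.01631943] [ 632.67424772 -107.67687831  125.28397448]
```

View pics/w3.png

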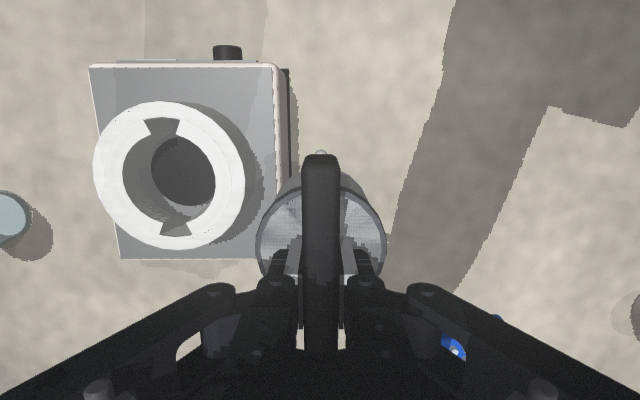

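The ring is at (170,175) with its slots at (162,127) and (175,228). The beaker is held upright, with the bar's near end at (320,155) and a pin tip at (321,152). Next I'll fit the ring axis, the slot angle and the bar end.

```bash
cat > fit.py <<'E'
from h import *
from scipy.optimize import least_squares
def ringfit(tag,c0):
    c=np.load(tag+"c.npz");X=cloud(np.load(tag+".npy"),c["K"],c["R"],c["t"]).reshape(-1,3)
    q=X[(np.hypot(X[:,0]-c0[0],X[:,1]-c0[1])<75)&(X[:,2]>110)&(X[:,2]<140)];z=np.median(q[:,2]);q=q[abs(q[:,2]-z)<4][:,:2]
    ctr=np.array(c0,float);n=90 if len(q)>3000 else 45
    for _ in range(6):
        d=q-ctr;a=np.arctan2(d[:,1],d[:,0]);r=np.hypot(*d.T);k=((a+np.pi)/(2*np.pi)*n).astype(int)%n
        o=np.array([q[k==i][np.argmax(r[k==i])] for i in range(n) if (k==i).any()])
        f=least_squares(lambda p:np.hypot(o[:,0]-p[0],o[:,1]-p[1])-p[2],[*ctr,58],loss="soft_l1");ctr=f.x[:2]
    print(tag,"z",z,"outer",f.x,"rms",f.fun.std())
    # lug/slot model: a point with 37<r<44.5 is present only on the lugs -> best empty 24mm strip angle
    d=q-ctr;r=np.hypot(*d.T);e=d[(r>37.5)&(r<44.5)]
    th=np.linspace(-.6,.9,301)
    def edges(t):
        y=-e[:,0]*np.sin(t)+e[:,1]*np.cos(t);return y
    cost=[np.clip(12-abs(edges(t)),0,None).sum() for t in th];t=th[np.argmin(cost)]
    cs=np.array(cost);ok=th[cs<cs.min()*1.1+1];print("  slot ang",t,"range",ok.min(),ok.max(),"n",len(e))
    for sgn in(1,-1):
        x=sgn*(e[:,0]*np.cos(t)+e[:,1]*np.sin(t));y=edges(t)[x>0];xx=x[x>0]
        print("   side",sgn,"edges",np.percentile(y[(y<0)],98),np.percentile(y[y>0],2))
    i=d[(r<40)];i=i[abs(-i[:,0]*np.sin(t)+i[:,1]*np.cos(t))>16];
    a=np.arctan2(i[:,1],i[:,0]);k=((a+np.pi)/(2*np.pi)*60).astype(int)
    ii=np.array([i[k==j][np.argmin(np.hypot(*i[k==j].T))] for j in np.unique(k) if (k==j).sum()>2])
    g=least_squares(lambda p:np.hypot(ii[:,0]-p[0],ii[:,1]-p[1])-p[2],[0,0,35],loss="soft_l1");print("   inner ctr",g.x[:2]+ctr,"r",g.x[2])
ringfit("w3",(575,-166));ringfit("top0",(574,-168));ringfit("side0",(573.5,-166))
E
python3 fit.py
python3 - <<'E'
from h import *
c=np.load("w3c.npz");X=cloud(np.load("w3.npy"),c["K"],c["R"],c["t"])
P=np.array([572.6,-49.78,230.85]);tx=np.array([np.cos(-2.991),np.sin(-2.991)]);ty=np.array([np.cos(1.7214),np.sin(1.7214)])
def tool(x): d=x[:,:2]-P[:2];return np.c_[d@tx,d@ty,x[:,2]]
T=tool(X.reshape(-1,3)).reshape(X.shape)
for v in range(146,200,4): print(v,T[v,320].round(1))
# lid edge
L=T[180:280,255:390].reshape(-1,3);q=L[(L[:,2]>212)&(L[:,2]<226)&(np.hypot(L[:,0],L[:,1])<40)];print("lid",len(q),np.median(q[:,2]),q.min(0),q.max(0))
b=T[150:190,300:345].reshape(-1,3);b=b[(b[:,2]>252)&(b[:,2]<264)&(b[:,0]>20)];print("bar near end x",b[:,0].max(),np.percentile(b[:,0],99),"y",b[:,1].min(),b[:,1].max(),"z",np.median(b[:,2]))
E
```

```text
w3 z 122.73984321178266 outer [ 574.98893302 -165.35995363   57.58193779] rms 0.2604231236299788
  slot ang 0.15000000000000002 range 0.14 0.16000000000000003 n 2568
   side 1 edges -11.419028350350368 11.889442710282681
   side -1 edges -11.429873898908259 11.871651577929333
   inner ctr [ 574.94653534 -165.29981701] r 34.84506334581016
top0 z 121.87107409846412 outer [ 573.81430499 -168.04391504   57.15951977] rms 0.49860193417390686
  slot ang 0.16000000000000003 range 0.13 0.18000000000000005 n 153
   side 1 edges -12.965879402972917 12.574818798828739
   side -1 edges -12.512540781485544 12.732069938747834
   inner ctr [ 573.79979346 -168.00179795] r 35.56132891458803
side0 z 123.12561930251067 outer [ 573.17464153 -165.22804993   57.34310921] rms 0.776875584535452
  slot ang 0.16500000000000004 range 0.14500000000000002 0.19500000000000006 n 179
   side 1 edges -13.8481487267457 12.889355196903775
   side -1 edges -11.60870498882916 10.85133010474896
   inner ctr [ 573.54939521 -164.65417074] r 35.23521297831892
146 [26.9 -0.1 -1.6]
150 [ 4.300e+01 -1.000e-01  1.724e+02]
154 [ 49.1  -0.  238.2]
158 [ 49.1  -0.  248.9]
162 [ 48.6  -0.  255.5]
166 [ 47.3  -0.  256.2]
170 [ 46.   -0.  256.7]
174 [ 44.8  -0.  258. ]
178 [ 43.1  -0.  256.4]
182 [ 41.7  -0.  257. ]
186 [ 40.4  -0.  257.5]
190 [ 38.9  -0.  257.1]
194 [ 37.5  -0.  257.3]
198 [ 35.9  -0.  257. ]
lid 4824 219.26486688557543 [-15.22755717 -32.73189287 212.21447049] [ 30.47857939  33.06015354 221.34119628]
bar near end x 49.20130009438195 49.06815959491267 y -6.933326737828051 7.093343481904682 z 256.98229934061754
```

Wrist-camera measurements of the ring and beaker agree in the same frame. The ring axis is at (575.0,-165.3), the slot angle is 0.150 and the bar angle is 0.151. The beaker axis sits 1 mm toward -x of the tool from the TCP. I'm moving over the ring.

>>> servo_tool:
  increments:
    - {"dx":0.026,"dy":-0.15,"dz":0,"rx":0,"ry":0,"rz":0,"hand":-1}
    - {"dx":0.026,"dy":-0.231,"dz":0,"rx":0,"ry":0,"rz":0,"hand":-1}
    - {"dx":0.026,"dy":-0.231,"dz":0,"rx":0,"ry":0,"rz":0,"hand":-1}
    - {"dx":0.027,"dy":-0.152,"dz":0,"rx":0,"ry":0,"rz":0,"hand":-1}
    - {"dx":0,"dy":0,"dz":0,"rx":0,"ry":0,"rz":0,"hand":-1}
    - {"dx":0,"dy":0,"dz":0,"rx":0,"ry":0,"rz":0,"hand":-1}
    - {"dx":0,"dy":0,"dz":0.08,"rx":0,"ry":0,"rz":0,"hand":-1}
    - {"dx":0,"dy":0,"dz":0,"rx":0,"ry":0,"rz":0,"hand":-1}

```text
time_s: 7.1
eef_pos: [573.9, -163.9, 217.7]
ee_rot: [-0.077, 0.997, 0.001, -0.002]
wrist_force: [-0.4, -0.0, -4.2]
opening: 0.152
grip_force: 59.6
```

Run:
```python
from h import *
s,M=state();p,X,c=shot("wrist","w4")
q,X2,c2=shot("side","s4")
cv2.imwrite("pics/c4.png",np.hstack([cv2.resize(p[60:360,120:520],(400,300)),cv2.resize(q[170:290,280:440],(400,300),interpolation=cv2.INTER_CUBIC)]))
```

```text
t 7.1 p [ 573.94 -163.93  217.73] yawx,y -2.9884 1.724 z [-0.0035  0.0013 -1.    ] q [-0.278  0.392  0.022  1.204  0.    -0.432] F [-0.41 -0.03 -4.16] M [ 0.007  0.08  -0.022] op 0.15202369093057336 g 59.55872355260453
```

View pics/c4.png

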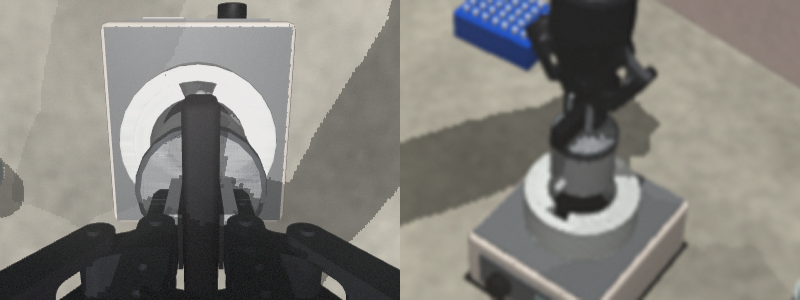

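The left half shows the near slot at (198,88) just ahead of the bar end at (200,98), so they are lined up. The right half shows the beaker hanging centred over the ring. I'll check the offset with numbers.

Run:
```python
from h import *
from scipy.optimize import least_squares
from workcell import sensors
s=sensors.read_state();a,b,M=yaws(s["ee_rot"]);print(s["eef_pos"],a)
c=np.load("w4c.npz");X=cloud(np.load("w4.npy"),c["K"],c["R"],c["t"]).reshape(-1,3)
P=s["eef_pos"];tx=M[:2,0];ty=M[:2,1]
q=X[(abs(X[:,2]-122.8)<3)&(np.hypot(X[:,0]-575,X[:,1]+165.3)<70)][:,:2]
ctr=np.array([575,-165.3])
for _ in range(6):
    d=q-ctr;an=np.arctan2(d[:,1],d[:,0]);r=np.hypot(*d.T);k=((an+np.pi)/(2*np.pi)*90).astype(int)%90
    o=np.array([q[k==i][np.argmax(r[k==i])] for i in range(90) if (k==i).any() and r[k==i].max()>54])
    f=least_squares(lambda p:np.hypot(o[:,0]-p[0],o[:,1]-p[1])-57.6,ctr,loss="soft_l1");ctr=f.x
print("ring",ctr,len(o),f.fun.std())
d=X[:,:2]-P[:2];T=np.c_[d@tx,d@ty,X[:,2]];g=T[(T[:,2]>P[2]+20)&(T[:,2]<P[2]+33)&(T[:,0]>25)&(T[:,0]<53)&(abs(T[:,1])<12)]
print("bar end",np.percentile(g[:,0],99.5),"y",g[:,1].min(),g[:,1].max())
ax=P[:2]+(np.percentile(g[:,0],99.7)-50)*tx+(g[:,1].min()+g[:,1].max())/2*ty
e=ctr-ax;print("axis",ax,"err",e,"tool",e@tx,e@ty)
```

```text
[ 574.5309029  -164.46367767  218.93569728] -2.988815649840885
ring [ 575.10285715 -165.60318334] 61 0.2665232536511263
bar end 49.53221932281252 y -6.362225388542266 7.644960509044892
axis [ 574.84940513 -163.76570993] err [ 0.25345202 -1.83747341] tool 0.029132980239150855 -1.8546414050157893
```

>>> servo_tool:
  increments:
    - {"dx":0,"dy":-0.009,"dz":0,"rx":0,"ry":0,"rz":0,"hand":-1}
    - {"dx":0,"dy":0,"dz":0.08,"rx":0,"ry":0,"rz":0,"hand":-1}
    - {"dx":0,"dy":0,"dz":0.08,"rx":0,"ry":0,"rz":0,"hand":-1}
    - {"dx":0,"dy":0,"dz":0.04,"rx":0,"ry":0,"rz":0,"hand":-1}
    - {"dx":0,"dy":0,"dz":0,"rx":0,"ry":0,"rz":0,"hand":-1}
    - {"dx":0,"dy":0,"dz":0,"rx":0,"ry":0,"rz":0,"hand":-1}

```text
time_s: 7.8
eef_pos: [575.2, -167.1, 189.4]
ee_rot: [-0.075, 0.997, 0.0, -0.0]
wrist_force: [0.8, -0.6, -3.7]
opening: 0.152
grip_force: 59.6
```

>>> servo_tool:
  increments:
    - {"dx":0,"dy":0,"dz":0.04,"rx":0,"ry":0,"rz":0,"hand":-1}
    - {"dx":0,"dy":0,"dz":0.04,"rx":0,"ry":0,"rz":0,"hand":-1}
    - {"dx":0,"dy":0,"dz":0.03,"rx":0,"ry":0,"rz":0,"hand":-1}
    - {"dx":0,"dy":0,"dz":0,"rx":0,"ry":0,"rz":0,"hand":-1}
    - {"dx":0,"dy":0,"dz":0,"rx":0,"ry":0,"rz":0,"hand":-1}

```text
time_s: 8.3
eef_pos: [575.2, -167.1, 173.1]
ee_rot: [-0.076, 0.997, 0.0, -0.0]
wrist_force: [0.6, 0.6, -3.4]
opening: 0.156
grip_force: 59.7
```

```bash
python3 -c "from h import *;state()"
```

```text
t 8.3 p [ 575.21 -167.05  173.06] yawx,y -2.9904 1.722 z [-5.e-04  1.e-04 -1.e+00] q [-0.283  0.415 -0.062  1.095 -0.    -0.434] F [ 0.57  0.64 -3.36] M [-0.056 -0.011 -0.036] op 0.15565856502404438 g 59.73361761260776
```

>>> servo_tool:
  increments:
    - {"dx":0.003,"dy":0.006,"dz":0.013,"rx":0,"ry":0,"rz":0,"hand":-1}
    - {"dx":0,"dy":0,"dz":0.013,"rx":0,"ry":0,"rz":0,"hand":-1}
    - {"dx":0,"dy":0,"dz":0.013,"rx":0,"ry":0,"rz":0,"hand":-1}
    - {"dx":0,"dy":0,"dz":0,"rx":0,"ry":0,"rz":0,"hand":-1}

```text
time_s: 8.7
eef_pos: [574.6, -166.2, 167.1]
ee_rot: [-0.076, 0.997, 0.0, -0.0]
wrist_force: [-0.5, 0.6, -3.3]
opening: 0.15
grip_force: 59.7
```

>>> servo_tool:
  increments:
    - {"dx":0,"dy":0,"dz":0.007,"rx":0,"ry":0,"rz":0,"hand":-1}
    - {"dx":0,"dy":0,"dz":0,"rx":0,"ry":0,"rz":0,"hand":-1}

```text
time_s: 8.9
eef_pos: [574.8, -166.2, 166.2]
ee_rot: [-0.076, 0.997, 0.0, -0.0]
wrist_force: [-0.6, -0.1, -3.3]
opening: 0.15
grip_force: 59.7
```

>>> servo_tool:
  increments:
    - {"dx":0,"dy":0,"dz":0.007,"rx":0,"ry":0,"rz":0,"hand":-1}
    - {"dx":0,"dy":0,"dz":0,"rx":0,"ry":0,"rz":0,"hand":-1}

```text
time_s: 9.1
eef_pos: [574.7, -166.2, 165.2]
ee_rot: [-0.076, 0.997, 0.0, -0.0]
wrist_force: [0.1, -0.3, -3.4]
opening: 0.154
grip_force: 59.7
```

>>> servo_tool:
  increments:
    - {"dx":0,"dy":0,"dz":0.007,"rx":0,"ry":0,"rz":0,"hand":-1}
    - {"dx":0,"dy":0,"dz":0,"rx":0,"ry":0,"rz":0,"hand":-1}

```text
time_s: 9.3
eef_pos: [574.7, -166.3, 164.1]
ee_rot: [-0.076, 0.997, 0.0, -0.0]
wrist_force: [-0.3, -1.0, -4.2]
opening: 0.153
grip_force: 59.7
```

>>> servo_tool:
  increments:
    - {"dx":0,"dy":0,"dz":0.006,"rx":0,"ry":0,"rz":0,"hand":-1}
    - {"dx":0,"dy":0,"dz":0,"rx":0,"ry":0,"rz":0,"hand":-1}

```text
time_s: 9.5
eef_pos: [574.7, -166.2, 163.2]
ee_rot: [-0.076, 0.997, 0.0, -0.0]
wrist_force: [0.1, -0.0, -4.2]
opening: 0.151
grip_force: 59.7
```

>>> servo_tool:
  increments:
    - {"dx":0,"dy":0,"dz":0.006,"rx":0,"ry":0,"rz":0,"hand":-1}
    - {"dx":0,"dy":0,"dz":0,"rx":0,"ry":0,"rz":0,"hand":-1}

```text
time_s: 9.7
eef_pos: [574.9, -166.3, 162.6]
ee_rot: [-0.076, 0.997, -0.0, 0.0]
wrist_force: [-0.2, 0.2, -2.3]
opening: 0.149
grip_force: 59.9
```

>>> servo_tool:
  increments:
    - {"dx":0,"dy":0,"dz":0.006,"rx":0,"ry":0,"rz":0,"hand":-1}
    - {"dx":0,"dy":0,"dz":0,"rx":0,"ry":0,"rz":0,"hand":-1}

```text
time_s: 9.9
eef_pos: [574.9, -166.3, 162.3]
ee_rot: [-0.076, 0.997, -0.0, 0.0]
wrist_force: [-1.3, -0.2, 1.4]
opening: 0.154
grip_force: 60.6
```

The pad carried the weight at TCP z of about 162.5, so the underside is about 90 mm, as expected. Now I'm twisting clockwise in steps.

>>> servo_tool:
  increments:
    - {"dx":0,"dy":0,"dz":0,"rx":0,"ry":0,"rz":0.04,"hand":-1}
    - {"dx":0,"dy":0,"dz":0,"rx":0,"ry":0,"rz":0.04,"hand":-1}
    - {"dx":0,"dy":0,"dz":0,"rx":0,"ry":0,"rz":0.04,"hand":-1}
    - {"dx":0,"dy":0,"dz":0,"rx":0,"ry":0,"rz":0.03,"hand":-1}

```text
time_s: 10.3
eef_pos: [575.6, -166.5, 162.4]
ee_rot: [0.076, 0.997, -0.0, 0.001]
wrist_force: [-0.9, 0.1, 0.8]
opening: 0.149
grip_force: 60.5
```

```bash
python3 -c "from h import *;state()"
```

```text
t 10.3 p [ 575.59 -166.48  162.37] yawx,y 2.9902 1.4194 z [ 2.e-03 -7.e-04 -1.e+00] q [-0.282  0.419 -0.083  1.066 -0.    -0.13 ] F [-0.93  0.05  0.83] M [0.016 0.043 0.067] op 0.14896627918704478 g 60.46587210006692
```

>>> servo_tool:
  increments:
    - {"dx":0,"dy":0,"dz":0,"rx":0,"ry":0,"rz":0.02,"hand":-1}
    - {"dx":0,"dy":0,"dz":0,"rx":0,"ry":0,"rz":0.02,"hand":-1}

```text
time_s: 10.5
eef_pos: [575.6, -166.5, 162.4]
ee_rot: [0.115, 0.993, -0.0, 0.001]
wrist_force: [-0.7, -0.6, 0.8]
opening: 0.152
grip_force: 60.5
```

```bash
python3 -c "from h import *;state()"
```

```text
t 10.5 p [ 575.63 -166.5   162.38] yawx,y 2.9113 1.3405 z [ 2.1e-03 -6.0e-04 -1.0e+00] q [-0.282  0.419 -0.083  1.066 -0.    -0.051] F [-0.7  -0.6   0.79] M [-0.006  0.047  0.01 ] op 0.15224506956036835 g 60.45784174952132
```

>>> servo_tool:
  increments:
    - {"dx":0,"dy":0,"dz":0,"rx":0,"ry":0,"rz":0.025,"hand":-1}
    - {"dx":0,"dy":0,"dz":0,"rx":0,"ry":0,"rz":0,"hand":-1}

```text
time_s: 10.7
eef_pos: [575.6, -166.5, 162.3]
ee_rot: [0.139, 0.99, -0.0, 0.001]
wrist_force: [0.5, -0.2, 3.0]
opening: 0.152
grip_force: 60.5
```

```bash
python3 -c "from h import *;state()"
```

```text
t 10.7 p [ 575.59 -166.48  162.33] yawx,y 2.8628 1.292 z [ 2.e-03 -6.e-04 -1.e+00] q [-0.282  0.419 -0.083  1.066 -0.    -0.003] F [ 0.5  -0.24  3.  ] M [ 0.007  0.046 -0.052] op 0.15236693651823205 g 60.48990790145581
```

>>> servo_tool:
  increments:
    - {"dx":0,"dy":0,"dz":0,"rx":0,"ry":0,"rz":0.025,"hand":-1}
    - {"dx":0,"dy":0,"dz":0,"rx":0,"ry":0,"rz":0,"hand":-1}

```text
time_s: 10.9
eef_pos: [575.6, -166.5, 162.3]
ee_rot: [0.163, 0.987, -0.0, 0.001]
wrist_force: [0.4, -0.9, 2.1]
opening: 0.149
grip_force: 60.6
```

```bash
python3 -c "from h import *;state()"
```

```text
t 10.9 p [ 575.57 -166.47  162.29] yawx,y 2.8137 1.2429 z [ 1.9e-03 -6.0e-04 -1.0e+00] q [-0.282  0.419 -0.083  1.066 -0.     0.046] F [ 0.36 -0.88  2.13] M [-0.012 -0.027 -0.065] op 0.148608027065788 g 60.61468208867154
```

>>> servo_tool:
  increments:
    - {"dx":0,"dy":0,"dz":0,"rx":0,"ry":0,"rz":0.025,"hand":-1}
    - {"dx":0,"dy":0,"dz":0,"rx":0,"ry":0,"rz":0,"hand":-1}

```text
time_s: 11.1
eef_pos: [575.5, -166.5, 162.2]
ee_rot: [0.188, 0.982, -0.0, 0.001]
wrist_force: [0.6, -1.2, 2.9]
opening: 0.149
grip_force: 60.7
```

```bash
python3 -c "from h import *;state()"
```

```text
t 11.1 p [ 575.48 -166.48  162.22] yawx,y 2.7642 1.1934 z [ 1.7e-03 -5.0e-04 -1.0e+00] q [-0.282  0.419 -0.083  1.066 -0.     0.096] F [ 0.56 -1.2   2.93] M [ 0.01  -0.073 -0.088] op 0.14942194026307967 g 60.72156266943239
```

```bash
cat > m.py <<'E'
from workcell import sensors
from h import yaws
s=sensors.read_state();print("turn",round(2.862-1.14-yaws(s["ee_rot"])[1],4),"p",s["eef_pos"].round(2),"F",s["wrist_force"].round(2),"M",s["moment"].round(3),"J",s["joint_efforts"][[0,4,5]].round(3),"q6",s["qpos"][5].round(4))
E
python3 m.py
```

```text
turn 0.5286 p [ 575.48 -166.48  162.22] F [ 0.56 -1.2   2.93] M [ 0.01  -0.073 -0.088] J [0.057 0.005 0.133] q6 0.0958
```

>>> servo_tool:
  increments:
    - {"dx":0,"dy":0,"dz":0,"rx":0,"ry":0,"rz":0.02,"hand":-1}
    - {"dx":0,"dy":0,"dz":0,"rx":0,"ry":0,"rz":0,"hand":-1}

```text
time_s: 11.3
eef_pos: [575.4, -166.4, 162.2]
ee_rot: [0.207, 0.978, -0.0, 0.001]
wrist_force: [0.3, -0.7, 2.8]
opening: 0.154
grip_force: 60.8
```

```bash
python3 m.py
```

```text
turn 0.5682 p [ 575.42 -166.43  162.2 ] F [ 0.32 -0.73  2.79] M [-0.037 -0.109  0.068] J [0.023 0.008 0.13 ] q6 0.1355
```

>>> servo_tool:
  increments:
    - {"dx":0,"dy":0,"dz":0,"rx":0,"ry":0,"rz":0.02,"hand":-1}
    - {"dx":0,"dy":0,"dz":0,"rx":0,"ry":0,"rz":0,"hand":-1}

```text
time_s: 11.5
eef_pos: [575.4, -166.4, 162.1]
ee_rot: [0.227, 0.974, -0.0, 0.001]
wrist_force: [-0.2, -0.2, 4.9]
opening: 0.154
grip_force: 60.9
```

```bash
python3 m.py
```

```text
turn 0.6082 p [ 575.36 -166.45  162.12] F [-0.15 -0.15  4.86] M [ 0.036 -0.033 -0.043] J [0.01  0.007 0.14 ] q6 0.1754
```

Joint 6 torque gives a clean signal, about 0.13 N m while turning freely. I'll use it alongside the moment.

>>> servo_tool:
  increments:
    - {"dx":0,"dy":0,"dz":0,"rx":0,"ry":0,"rz":0.02,"hand":-1}
    - {"dx":0,"dy":0,"dz":0,"rx":0,"ry":0,"rz":0,"hand":-1}

```text
time_s: 11.7
eef_pos: [575.3, -166.4, 162.1]
ee_rot: [0.246, 0.969, -0.0, 0.001]
wrist_force: [0.1, 0.5, 5.1]
opening: 0.155
grip_force: 61.0
```

```bash
python3 m.py
```

```text
turn 0.6481 p [ 575.31 -166.4   162.09] F [0.07 0.54 5.11] M [-0.065 -0.102  0.041] J [-0.003  0.005  0.133] q6 0.2154
```

>>> servo_tool:
  increments:
    - {"dx":0,"dy":0,"dz":0,"rx":0,"ry":0,"rz":0.02,"hand":-1}
    - {"dx":0,"dy":0,"dz":0,"rx":0,"ry":0,"rz":0,"hand":-1}

```text
time_s: 11.9
eef_pos: [575.3, -166.4, 162.1]
ee_rot: [0.265, 0.964, -0.0, 0.001]
wrist_force: [0.2, -0.8, 5.5]
opening: 0.154
grip_force: 61.0
```

```bash
python3 m.py
```

```text
turn 0.6881 p [ 575.27 -166.38  162.09] F [ 0.17 -0.78  5.46] M [-0.011 -0.013 -0.036] J [-0.016  0.004  0.136] q6 0.2553
```

>>> servo_tool:
  increments:
    - {"dx":0,"dy":0,"dz":0,"rx":0,"ry":0,"rz":0.02,"hand":-1}
    - {"dx":0,"dy":0,"dz":0,"rx":0,"ry":0,"rz":0,"hand":-1}

```text
time_s: 12.1
eef_pos: [575.2, -166.4, 162.1]
ee_rot: [0.284, 0.959, -0.0, 0.001]
wrist_force: [-0.5, -0.1, 4.9]
opening: 0.154
grip_force: 61.0
```

```bash
python3 m.py
```

```text
turn 0.7281 p [ 575.22 -166.38  162.08] F [-0.53 -0.06  4.92] M [-0.021 -0.054 -0.012] J [-0.022  0.001  0.137] q6 0.2954
```

>>> servo_tool:
  increments:
    - {"dx":0,"dy":0,"dz":0,"rx":0,"ry":0,"rz":0.02,"hand":-1}
    - {"dx":0,"dy":0,"dz":0,"rx":0,"ry":0,"rz":0,"hand":-1}

```text
time_s: 12.3
eef_pos: [575.2, -166.3, 162.1]
ee_rot: [0.304, 0.953, 0.0, 0.001]
wrist_force: [-0.3, -0.5, 5.7]
opening: 0.153
grip_force: 61.0
```

```bash
python3 m.py
```

```text
turn 0.7681 p [ 575.2  -166.34  162.11] F [-0.34 -0.53  5.71] M [ 0.006 -0.053 -0.029] J [-0.029 -0.001  0.137] q6 0.3353
```

>>> servo_tool:
  increments:
    - {"dx":0,"dy":0,"dz":0,"rx":0,"ry":0,"rz":0.02,"hand":-1}
    - {"dx":0,"dy":0,"dz":0,"rx":0,"ry":0,"rz":0,"hand":-1}

```text
time_s: 12.5
eef_pos: [575.1, -166.4, 162.1]
ee_rot: [0.323, 0.947, 0.0, 0.001]
wrist_force: [0.2, -0.1, 5.4]
opening: 0.152
grip_force: 61.0
```

```bash
python3 m.py
```

```text
turn 0.8081 p [ 575.14 -166.35  162.07] F [ 0.22 -0.07  5.37] M [ 0.024 -0.029  0.01 ] J [-0.034 -0.003  0.137] q6 0.3753
```

>>> servo_tool:
  increments:
    - {"dx":0,"dy":0,"dz":0,"rx":0,"ry":0,"rz":0.02,"hand":-1}
    - {"dx":0,"dy":0,"dz":0,"rx":0,"ry":0,"rz":0,"hand":-1}

```text
time_s: 12.7
eef_pos: [575.2, -166.3, 162.0]
ee_rot: [0.341, 0.94, 0.0, 0.001]
wrist_force: [0.8, -0.2, 6.3]
opening: 0.152
grip_force: 61.0
```

```bash
python3 m.py
```

```text
turn 0.8479 p [ 575.2  -166.3   162.02] F [ 0.84 -0.15  6.3 ] M [ 0.088 -0.039  0.083] J [-0.128 -0.056  0.167] q6 0.4152
```

The ramp is starting to bite at about 0.84 rad. I'm switching to finer steps.

>>> servo_tool:
  increments:
    - {"dx":0,"dy":0,"dz":0,"rx":0,"ry":0,"rz":0.01,"hand":-1}
    - {"dx":0,"dy":0,"dz":0,"rx":0,"ry":0,"rz":0,"hand":-1}

```text
time_s: 12.9
eef_pos: [575.2, -166.2, 161.9]
ee_rot: [0.351, 0.937, 0.0, 0.0]
wrist_force: [0.6, -0.4, 4.9]
opening: 0.152
grip_force: 61.0
```

```bash
python3 m.py
```

```text
turn 0.8676 p [ 575.22 -166.22  161.93] F [ 0.59 -0.36  4.86] M [ 0.055 -0.068  0.104] J [-0.34  -0.12   0.182] q6 0.435
```

>>> servo_tool:
  increments:
    - {"dx":0,"dy":0,"dz":0,"rx":0,"ry":0,"rz":0.01,"hand":-1}
    - {"dx":0,"dy":0,"dz":0,"rx":0,"ry":0,"rz":0,"hand":-1}

```text
time_s: 13.1
eef_pos: [575.3, -166.2, 161.9]
ee_rot: [0.36, 0.933, 0.0, 0.0]
wrist_force: [0.3, 0.7, 4.9]
opening: 0.151
grip_force: 61.1
```

```bash
python3 m.py
```

```text
turn 0.8884 p [ 575.27 -166.16  161.87] F [0.29 0.69 4.88] M [ 0.164 -0.13   0.217] J [-0.58  -0.235  0.234] q6 0.4558
```

>>> servo_tool:
  increments:
    - {"dx":0,"dy":0,"dz":0,"rx":0,"ry":0,"rz":0.008,"hand":-1}
    - {"dx":0,"dy":0,"dz":0,"rx":0,"ry":0,"rz":0,"hand":-1}

```text
time_s: 13.3
eef_pos: [575.2, -166.1, 161.8]
ee_rot: [0.368, 0.93, 0.0, 0.0]
wrist_force: [1.7, 1.2, 5.7]
opening: 0.149
grip_force: 61.1
```

```bash
python3 m.py
```

```text
turn 0.9049 p [ 575.24 -166.11  161.79] F [1.74 1.2  5.67] M [ 0.142 -0.242  0.241] J [-0.806 -0.335  0.282] q6 0.4723
```

>>> servo_tool:
  increments:
    - {"dx":0,"dy":0,"dz":0,"rx":0,"ry":0,"rz":0,"hand":-1}

```text
time_s: 13.4
eef_pos: [575.3, -166.1, 161.8]
ee_rot: [0.368, 0.93, 0.0, 0.0]
wrist_force: [0.2, 1.1, 6.3]
opening: 0.151
grip_force: 61.1
```

```bash
python3 m.py
```

```text
turn 0.9048 p [ 575.27 -166.12  161.77] F [0.17 1.13 6.25] M [ 0.103 -0.265  0.241] J [-0.812 -0.34   0.233] q6 0.4722
```

>>> servo_tool:
  increments:
    - {"dx":0,"dy":0,"dz":0,"rx":0,"ry":0,"rz":0.007,"hand":-1}
    - {"dx":0,"dy":0,"dz":0,"rx":0,"ry":0,"rz":0,"hand":-1}

```text
time_s: 13.6
eef_pos: [575.3, -166.1, 161.8]
ee_rot: [0.375, 0.927, 0.0, 0.0]
wrist_force: [1.0, 0.3, 4.9]
opening: 0.148
grip_force: 61.1
```

```bash
python3 m.py
```

```text
turn 0.9193 p [ 575.26 -166.09  161.75] F [1.01 0.25 4.89] M [ 0.25  -0.317  0.336] J [-1.089 -0.469  0.334] q6 0.4867
```

>>> servo_tool:
  increments:
    - {"dx":0,"dy":0,"dz":0,"rx":0,"ry":0,"rz":0,"hand":-1}

```text
time_s: 13.7
eef_pos: [575.2, -166.1, 161.7]
ee_rot: [0.375, 0.927, 0.0, 0.0]
wrist_force: [1.9, 1.3, 4.4]
opening: 0.153
grip_force: 61.1
```

```bash
python3 m.py
```

```text
turn 0.9192 p [ 575.24 -166.09  161.73] F [1.9  1.27 4.36] M [ 0.218 -0.366  0.287] J [-1.127 -0.495  0.289] q6 0.4866
```

Twist is about 0.25–0.3 N m and snug, so I'm opening and backing off upward.

>>> servo_tool:
  increments:
    - {"dx":0,"dy":0,"dz":0,"rx":0,"ry":0,"rz":0,"hand":0.2}
    - {"dx":0,"dy":0,"dz":0,"rx":0,"ry":0,"rz":0,"hand":0.2}
    - {"dx":0,"dy":0,"dz":0,"rx":0,"ry":0,"rz":0,"hand":0.2}
    - {"dx":0,"dy":0,"dz":0,"rx":0,"ry":0,"rz":0,"hand":0.2}
    - {"dx":0,"dy":0,"dz":0,"rx":0,"ry":0,"rz":0,"hand":0.2}

```text
time_s: 14.2
eef_pos: [574.4, -166.3, 161.2]
ee_rot: [0.375, 0.927, -0.0, -0.0]
wrist_force: [-1.2, -0.5, -0.2]
opening: 0.6
grip_force: 0.0
```

>>> servo_tool:
  increments:
    - {"dx":0,"dy":0,"dz":-0.05,"rx":0,"ry":0,"rz":0,"hand":0.2}
    - {"dx":0,"dy":0,"dz":-0.15,"rx":0,"ry":0,"rz":0,"hand":0.2}
    - {"dx":0,"dy":0,"dz":-0.2,"rx":0,"ry":0,"rz":0,"hand":0.2}
    - {"dx":0,"dy":0,"dz":-0.2,"rx":0,"ry":0,"rz":0,"hand":0.2}
    - {"dx":0,"dy":0,"dz":-0.1,"rx":0,"ry":0,"rz":0,"hand":0.2}
    - {"dx":0,"dy":0,"dz":0,"rx":0,"ry":0,"rz":0,"hand":0.2}
    - {"dx":0,"dy":0,"dz":0,"rx":0,"ry":0,"rz":0,"hand":0.2}

```text
time_s: 14.9
eef_pos: [574.8, -166.3, 266.6]
ee_rot: [0.375, 0.927, -0.0, 0.0]
wrist_force: [1.0, 0.7, -0.5]
opening: 0.601
grip_force: 0.0
```

Run:
```python
from h import *
s,M=state();p,X,c=shot("wrist","w5")
bar(X,183,200,(575,-166),58)
q,_,_=shot("side","s5")
cv2.imwrite("pics/c5.png",np.hstack([cv2.resize(p,(480,300)),cv2.resize(q[180:300,290:418],(320,300),interpolation=cv2.INTER_CUBIC)]))
```

```text
t 14.9 p [ 574.8  -166.28  266.57] yawx,y 2.3728 0.802 z [ 4.e-04 -2.e-04 -1.e+00] q [-0.282  0.378  0.126  1.319 -0.     0.487] F [ 0.95  0.74 -0.48] M [-0.023 -0.039  0.008] op 0.6008068037134525 g 0.0
pts 2786 zmed 188.082246267465 rect ((575.7426147460938, -166.69273376464844), (13.84620189666748, 99.34408569335938), 46.538150787353516)
 mean [ 573.47186042 -164.35484768  187.97201057] ang 2.3824814482183094
```

View pics/c5.png

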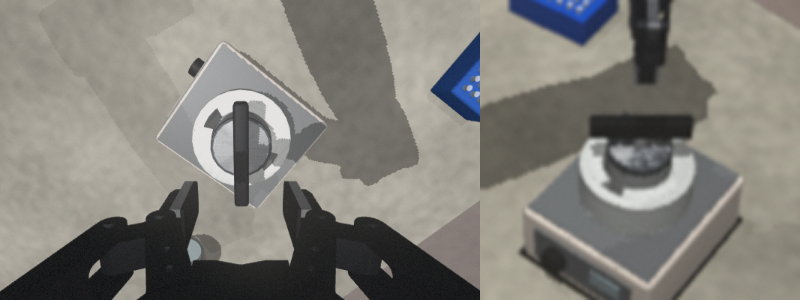

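The left view shows the beaker seated in the ring, with the bar from (240,102) to (240,205) turned about 0.91 rad past the slots at (212,120) and nothing touching it. The right view confirms it stands upright in the socket. I'm handing in.

```bash
python3 -c "
from workcell import bot
print(bot.close_job())"
```

```text
the job is handed in; nothing more can be done
None
```

The beaker is seated in the mill socket and was twisted clockwise about 0.91 rad to roughly 0.25–0.3 N m (0.2 by joint torque). It was then let go, the other things were left alone, and the job was handed in at about 15 s.

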